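Close the photometer cover softly

TASK

The cover of the photometer's cuvette well stands open, leaning back. Tip it forward with a finger until it falls by itself, catch it on a finger under its orange tab while it is still well open, and lower it on that finger until it is fully shut, without letting it drop or slam. Never pinch it between the fingers, push only gently on it and on the machine, leave everything else where it is, and move clear at the end.

Things in the scene. Friction and masses are not known exactly. Their poses are not given: they have to be found in the camera images.
- photometer: White bench photometer, fixed. Origin on the bench under the centre of its cuvette well; +x from its front to its hinge side, +y to the keypad side. Well block 100 mm in x, 130 mm in y, 110 mm high, centred, open on top. Keypad console at y 65 to 190 mm, 85 mm high; grey lamp housing behind at x 50 to 130 mm, 98 mm high. Nothing stands under the shut tab, in front of the well.
- cover (a joint): Cover angle, rad: 0 shut and level; 1.57 upright, its balance point; 1.85 leaning back on its stop, where it rests at first. Below about 1.5 it falls shut by itself in about a second, slowed only partly by a spring and damper in the hinge. Up to 0.6 N at the tab's edge holds it up. Axis along the photometer's y.
- cover_hinge (a point): Middle of the hinge axis, at x = +50 mm, y = 0, z = 111 mm in the photometer's frame, in the plane of the cover's underside. It stays put as the cover turns.
- cover_edge (a point): Middle of the free edge of the orange tab, on the cover's underside, 145 mm from the hinge axis. Tab 70 mm wide, 45 mm long. Shut, it overhangs the well's front wall by 45 mm, its underside 111 mm above the bench, so a finger can stay under it until it is shut and then be drawn out to the front.
- cover_mid (a point): Centre of the cover's flat plate, on its underside, 51 mm from the hinge axis. Plate 98 mm by 124 mm (along the hinge). Plate and tab are 8 mm thick, black underneath, blue on top; the blue face is at the back when it stands open. The cover passes with much room between two open fingers.
- cuvette: Clear 12 x 12 x 40 mm cuvette standing in a holder in the middle of the well, wholly below the rim. Leave alone. Origin: centre of its underside.
- tube_rack: Red tube rack, 120 x 70 mm, 76 mm high with its capped tubes, to the right of the photometer (side -y), about 60 mm from the side of the well. Leave alone. Origin: centre of underside.
- vial: Small jar with a blue cap, 24 mm diameter, 45 mm high, in front of the keypad console. Leave alone. Origin: centre of underside.
- pipette_cup: Red cup of plastic pipettes, 76 mm diameter, 155 mm high. Leave alone. Origin: centre of underside.
- wash_bottle: White bottle with a green cap, 72 mm diameter, 170 mm high. Leave alone. Origin: centre of underside.
- slide_box: Brown open box, 110 x 90 x 60 mm. Leave alone. Origin: centre of underside.
- wire_rack: Steel wire rack, 160 x 60 x 60 mm. Leave alone. Origin: centre of underside.
- timer: White bench timer, 60 x 60 x 24 mm. Leave alone. Origin: centre of underside.

How it is judged:
On the way, in this order (a step that is already met when the one before it is completed fails the run):
1. the cover has been tipped forward past its balance point (below 1.4 rad) (value of joint cover below 1.4 rad).
2. the cover is carried on a finger touching its underside, between 1.25 and 0.15 rad open and closing slower than 0.8 rad/s, for 0.2 s (value of joint cover between 0.15 and 1.25 rad and velocity of joint cover above -0.8 rad/s and (contact force between the fingers and cover_c0 above 0.03 N or contact force between the fingers and cover_c1 above 0.03 N)), for 0.2 s.
At the end, for the whole second after the job is handed in: The cover is shut (within 0.03 rad) and at rest (value of joint cover below 0.03 rad and velocity of joint cover between -0.05 and 0.05 rad/s); the robot touches nothing.
It fails at once if the cover slams: it closes faster than 1.2 rad/s in its last 0.12 rad (value of joint cover below 0.12 rad and velocity of joint cover below -1.2 rad/s).
It fails at once if the cover is pinched between the fingers (over 1.5 N on both faces at once) ((contact force between the fingers and cover_c0 above 1.5 N or contact force between the fingers and cover_c1 above 1.5 N) and (contact force between the fingers and cover_c2 above 1.5 N or contact force between the fingers and cover_c3 above 1.5 N)).
It fails at once if the cover or the photometer is pushed with more than 15 N (contact force between any of the arm, the fingers and photometer above 15 N).
It fails at once if another thing on the bench is moved or lifted by more than 15 mm (distance of any of cuvette, tube_rack, vial, pipette_cup, wash_bottle, slide_box, wire_rack, timer from where it was at the start of the episode above 0.015 m).
It also fails if it takes over 54 s, if anything falls off the work surface, if the arm or the gripper's body presses on something with over 40 N, if the wrist force passes 120 N, or if a joint passes its speed limit or range.

ROBOT

A 6-joint arm with a two-finger parallel gripper is mounted at the origin on the work surface. World frame = base frame: x ahead of the robot, y to its left, z up, the work surface at z = 0. Lengths are in m, angles in rad, forces in N, time in s.
With the tool pointing down it reaches from about 0.325 to 0.75 m from the base axis. Payload 7.6 kg.
Tool frame: the origin (TCP) lies midway between the tips of the shut fingers; the grasp point (between the pads) lies 19 mm behind it; z points along the fingers, y is the line along which they close (so a half turn about z gives the same grasp; the last joint's range is limited). The gripper opens to 85 mm and grips with 20 to 120 N. Pads are 22 mm wide; open, the fingers measure 114 mm over their backs; the gripper's body (76 mm by 85 mm) begins 54 mm behind the grasp point. The pads swing forward as they close: fully open they stand 13 mm farther back than shut.
Start: joints at [1.067, 0.052, 1.401, -0, 1.689, -0.07], TCP at [0.221, 0.476, 0.231] pointing down, gripper open.
Joint ranges: [-2.9, 2.9], [-0.91, 2.17], [0.12, 2.37], [-1.06, 4.2], [0.26, 2.73], [-2.93, 2.93]. Speed limits (rad/s): [2.57, 2.57, 3.01, 3.14, 3.14, 3.14].

INTERFACE

Orientations are given as a unit quaternion [x, y, z, w].
In Python, from workcell import telemetry, camera, calibration, workorder, masks_of, pinpoint gives the robot as it stands.
- The arm moves only by the tool play_rows, never from a script. Its argument "targets" is one flat list of numbers, 7 for each row, row after row: the shift along the tool's x, y, z in mm, then the turn, a rotation vector about the tool's x, y, z in rad, then the gripper's target within -1 to 1 (fully open at 1, half-way at 0, shut at -1). In form: [x, y, z, ax, ay, az, fingers, x, y, z, ax, ay, az, fingers, ...]. A call has 1 to 20 rows; each row is the pose to reach, as a shift and turn from the pose commanded when the call began, along the tool's axes at that moment; what a row does not reach only later rows make up. A row lasts 1/8 s, in which the tool goes at most 62.5 mm and 10.7 degrees, less where a joint would pass 70% of its speed; a pose out of reach is approached as far as the arm can. A call with a gripper value outside its range is refused whole. The fingers move at their own pace and stop on an object; the grip force is fixed at half the most. Time passes only in rows, so rows that repeat a pose let the fingers close. It gives the time, the measured TCP pose, the force, the opening and the grip force at its end, in the units of the state.
- telemetry.get_state(): the state, without advancing time (a new reading comes with each control period).
- camera(name): name is "scene" or "top" or "wrist"; returns the picture (384x512x3 uint8, red, green, blue); there is no depth.
- calibration(name): a dict with "fx", "fy", "cx", "cy" (pixels), "k1" (the pictures are not rectified: a ray, as slopes to the right and down, at radius r is drawn at 1 + k1 r^2 times it, then the intrinsics apply), "extrinsics" (4x4, takes a point from camera to world coordinates). Camera axes: x right, y down, z forward; pixel columns grow to the right and rows downward; lengths in m; the calibration is good to about 2 mm. A picture is of the moment at which its call begins: read the wrist's pose just before it. calibration takes no time and is no camera call; for the wrist camera it gives the pose at the moment of the call.
- workorder.sign_off(): hands the job in; it is judged then, once.
Trained networks look in the newest picture that a camera, given by its name, has taken for a name from the list of things; names that differ only in an ending like _2 or _b are one class to them, and where a whole thing is asked for, a point or a joint stands for the part that bears it (a point fixed in the world has none). Each returns a list of dicts, best first, with "conf" (0 to 1); they miss things now and then, are a little off and sometimes report something else, mostly with a low value. They report only what shows in the picture. A call takes as long as a camera call.
- masks_of(thing, camera): "region" (384x512 bool, what is visible of it).
- pinpoint(thing, camera): "position" ([x, y, z] in m, in the coordinates of the camera as it stood for that picture, good to about 4 mm: a listed point, or the origin of a listed thing).
The state is a dict: "t": time; "joint_pos": joint angles; "joint_velocities": joint speeds; "effort": joint torques, N m; "ee_pos": TCP position; "ee_rot": TCP orientation; "contact_force": force on the tool from outside, world axes, zero at the start; "moment": the same for the moment, N m; "opening": finger opening in m; "gripper_force": force on a finger pad.
Only numpy, scipy, OpenCV 4.12 (cv2) and the standard library are available. Lean on these libraries where they do the work, as an engineer would, in place of code of your own. Each camera call takes 0.05 s, during which the arm holds its last target. There are 200 camera calls.

## Working session

There is one attempt and no reset: what is moved stays moved. The work goes in short steps, Python scripts to look and compute and a tool call to move; the robot and the scene stay as the last step left them, time stands still between calls to the robot, and variables do not carry over. Pictures are saved under pics/ and viewed, at most 10 in all, crops included, and the job is handed in when it is done.

Besides the shell and the picture viewer there is one more tool, called after "Request:" as name(argument=value, ...) on one line, values as JSON. play_rows: Moves the arm, as the interface text tells. Its arguments: {"type":"object","properties":{"targets":{"type":"array"}},"required":["targets"]}

```bash
mkdir -p pics; ls; cat > h.py <<'E'
import numpy as np, cv2
from workcell import telemetry, camera, calibration, workorder, masks_of, pinpoint
def pin(n,c):
    E=np.array(calibration(c)["extrinsics"])
    return [((E@np.r_[d["position"],1])[:3].round(4).tolist(),round(d["conf"],2)) for d in pinpoint(n,c)[:2]]
E
python3 - <<'E'
from h import *
ims=[camera(c) for c in ("scene","top")]
for c,i in zip(("scene","top"),ims): cv2.imwrite(f"pics/{c}0.png",i[:,:,::-1])
for c in ("scene","top"):
    for n in ["photometer","cover_hinge","cover_edge","cover_mid","cuvette","tube_rack","vial","pipette_cup","wash_bottle","slide_box","wire_rack","timer"]:
        print(c,n,pin(n,c))
s=telemetry.get_state(); print(s)
E
```

```text
pics
scene photometer [([0.5814, 0.0264, -0.0026], 0.61)]
scene cover_hinge [([0.6283, 0.0165, 0.11], 0.7)]
scene cover_edge [([0.6653, 0.009, 0.2539], 0.82)]
scene cover_mid [([0.6374, 0.0156, 0.1614], 0.72), ([0.5723, 0.0264, 0.049], 0.53)]
scene cuvette [([0.6366, 0.0182, 0.1592], 0.6), ([0.5753, 0.0277, 0.0514], 0.5)]
scene tube_rack [([0.5315, -0.1249, -0.0031], 0.59)]
scene vial []
scene pipette_cup []
scene wash_bottle [([0.6509, -0.4526, -0.0063], 0.82)]
scene slide_box [([0.3811, -0.4575, -0.0021], 0.62), ([0.6275, 0.0175, 0.1139], 0.61)]
scene wire_rack [([0.4372, 0.4833, -0.002], 0.98)]
scene timer [([0.3022, -0.2954, 0.0045], 0.58)]
top photometer [([0.579, 0.0279, 0.0002], 0.8), ([0.5361, -0.119, 0.0046], 0.5)]
top cover_hinge [([0.6287, 0.0166, 0.1135], 0.55)]
top cover_edge [([0.6692, 0.015, 0.2499], 0.61)]
top cover_mid [([0.6391, 0.0147, 0.1642], 0.9)]
top cuvette []
top tube_rack [([0.5399, -0.1216, 0.0029], 0.95), ([0.3828, -0.4574, -0.0003], 0.16)]
top vial [([0.5164, 0.1858, 0.0006], 0.64)]
top pipette_cup [([0.4971, -0.4509, -0.0015], 0.93), ([0.6272, 0.0153, 0.
[... 262 characters left out ...]
os': array([ 1.06669271e+00,  5.21848182e-02,  1.40069445e+00, -1.53221865e-05,
        1.68859648e+00, -7.03006419e-02]), 'joint_velocities': array([-7.96525659e-04, -1.11958419e-03,  8.46575199e-04, -1.07840394e-03,
       -3.56175485e-06, -6.94612036e-04]), 'effort': array([ 7.55687015e-04, -3.81537330e+01, -3.60307288e+01,  5.79163316e-05,
        2.10460080e-04, -2.97495114e-05]), 'ee_pos': array([0.22066433, 0.47639814, 0.23133409]), 'ee_rot': array([2.15205629e-01, 9.76568755e-01, 5.39026166e-05, 2.38539993e-05]), 'contact_force': array([-0.41557441,  0.75683479, -0.07695579]), 'moment': array([0.02659324, 0.00851731, 0.00325466]), 'gripper_force': 0.0, 'opening': 0.08514044091594089}
```

View pics/scene0.png

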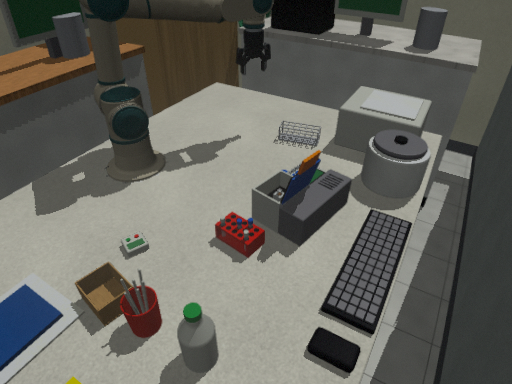

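View pics/top0.png

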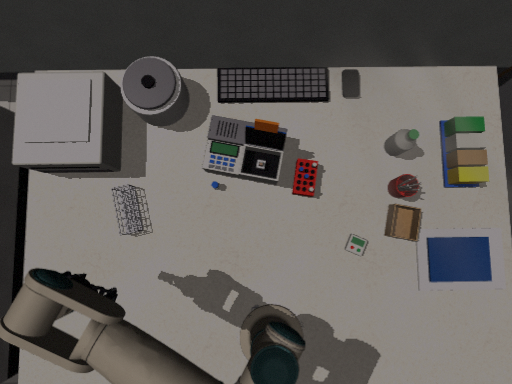

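```bash
cat >> h.py <<'E'
from scipy.spatial.transform import Rotation as R
H=np.array([.6285,.0165,.111]); YAW=-.195
def axes():
    return np.array([np.cos(YAW),np.sin(YAW),0]),np.array([0,0,1.])
def pose(phi,beta,dx=0,dz=0,h=.030,s=.027,yaw=None):
    """front pad plane carries tab edge at cover angle phi, tool pitched beta below level; dx,dz shifts (photometer)"""
    ex,ez=axes(); P=H+.145*(-np.cos(phi)*ex+np.sin(phi)*ez)+dx*ex+dz*ez
    e=ex if yaw is None else np.array([np.cos(yaw),np.sin(yaw),0])
    z=np.cos(beta)*e-np.sin(beta)*ez; y=np.sin(beta)*e+np.cos(beta)*ez
    return P+s*z+h*y, R.from_matrix(np.c_[np.cross(y,z),y,z])
def row(p,frm=None):
    if frm is None:
        st=telemetry.get_state(); frm=(st["ee_pos"],R.from_quat(st["ee_rot"]))
    d=frm[1].inv().apply(p[0]-frm[0])*1000; r=(frm[1].inv()*p[1]).as_rotvec()
    return np.r_[d.round(0),r.round(3)].tolist()
E
python3 - <<'E'
from h import *
im=cv2.imread("pics/top0.png"); hsv=cv2.cvtColor(im,cv2.COLOR_BGR2HSV)
m=cv2.inRange(hsv,(6,150,100),(20,255,255)); m[:,:200]=0;m[:,330:]=0;m[:80]=0;m[180:]=0
pts=cv2.findNonZero(m)[:,0].astype(np.float32)
K=calibration("top"); E=np.array(K["extrinsics"])
A=np.array([[K["fx"],0,K["cx"]],[0,K["fy"],K["cy"]],[0,0,1.]])
def w(px,z):
    n=cv2.undistortPoints(np.float32(px).reshape(-1,1,2),A,np.array([K["k1"],0,0,0,0]))[:,0]
    d=np.c_[n,np.ones(len(n))]@E[:3,:3].T; return E[:3,3]+d*((z-E[2,3])/d[:,2])[:,None]
g=w(pts,.245)
b=cv2.boxPoints(cv2.minAreaRect((g[:,:2]*1000).astype(np.float32))); print(len(pts),b.round(1).tolist())
u,s,vt=np.linalg.svd(g[:,:2]-g[:,:2].mean(0)); print(g.mean(0),vt[0],-np.arctan2(vt[0][0]/vt[0][1],1))
for b_ in (.6,.8):
  p=pose(0.1,b_,dx=-.06,dz=.02); print(b_,p[0].round(3),row(p))
E
```

```text
59 [[660.9000244140625, -22.0], [667.9000244140625, -23.399999618530273], [680.9000244140625, 42.599998474121094], [673.9000244140625, 43.900001525878906]]
[0.67102922 0.01082464 0.245     ] [0.19573178 0.98065747] -0.1970036094255779
0.6 [0.467 0.048 0.155] [-403.0, -285.0, 76.0, -0.819, -0.643, 1.219]
0.8 [0.468 0.048 0.147] [-404.0, -285.0, 84.0, -0.651, -0.512, 1.261]
```

Request:
play_rows(targets=[-200,-140,20,-0.4,-0.3,0.6,0.4,-404,-285,76,-0.82,-0.64,1.22,0.4,-404,-285,76,-0.82,-0.64,1.22,0.4,-404,-285,76,-0.82,-0.64,1.22,0.4,-404,-285,76,-0.82,-0.64,1.22,0.4,-404,-285,76,-0.82,-0.64,1.22,0.4,-404,-285,76,-0.82,-0.64,1.22,0.4,-404,-285,76,-0.82,-0.64,1.22,0.4,-404,-285,76,-0.82,-0.64,1.22,0.4,-404,-285,76,-0.82,-0.64,1.22,0.4,-404,-285,76,-0.82,-0.64,1.22,0.4,-404,-285,76,-0.82,-0.64,1.22,0.4,-404,-285,76,-0.82,-0.64,1.22,0.4,-404,-285,76,-0.82,-0.64,1.22,0.4])

```text
t: 3.05
ee_pos: [0.4713, 0.0498, 0.1572]
ee_rot: [0.684, 0.562, 0.296, 0.359]
contact_force: [-0.6, 0.2, -0.6]
opening: 0.0597
gripper_force: 0.0
```

```bash
python3 - <<'E'
from h import *
s=telemetry.get_state(); r=R.from_quat(s["ee_rot"]).as_matrix(); print(s["t"],s["joint_pos"].round(3),s["joint_velocities"].round(2),s["ee_pos"].round(4),r.round(3).tolist(),s["opening"])
print(row(pose(.1,.6,dx=-.06,dz=.02)))
E
```

```text
3.05 [ 0.226 -0.672  2.366 -0.618  0.616  0.775] [-0.  0.  0. -0. -0.  0.] [0.4713 0.0498 0.1572] [[0.193, 0.556, 0.808], [0.981, -0.111, -0.158], [0.002, 0.823, -0.567]] 0.05969685909384522
[-2.0, -4.0, -2.0, -0.003, -0.002, -0.001]
```

```bash
python3 - <<'E'
from h import *
print(row(pose(.9,1.1,dx=-.06,dz=.15)))
print(row(pose(1.67,1.67,s=-.06)))
print(row(pose(1.67,1.67)))
E
```

```text
[-2.0, 198.0, -77.0, 0.497, -0.002, -0.001]
[-2.0, 247.0, 86.0, 1.067, -0.002, -0.0]
[-2.0, 171.0, 128.0, 1.067, -0.002, -0.0]
```

Request:
play_rows(targets=[-2,60,-25,0.16,-0.002,0,0.4,-2,120,-50,0.32,-0.002,0,0.4,-2,180,-75,0.48,-0.002,0,0.4,-2,205,-40,0.66,-0.002,0,0.4,-2,225,5,0.84,-0.002,0,0.4,-2,247,45,1.02,-0.002,0,0.4,-2,247,86,1.067,-0.002,0,0.4,-2,247,86,1.067,-0.002,0,0.4,-2,247,86,1.067,-0.002,0,0.4,-2,247,86,1.067,-0.002,0,0.4])

```text
t: 4.3
ee_pos: [0.6775, 0.0067, 0.3136]
ee_rot: [0.772, 0.634, -0.03, -0.037]
contact_force: [-1.4, -0.4, 0.3]
opening: 0.0597
gripper_force: 0.0
```

```bash
python3 - <<'E'
from h import *
s=telemetry.get_state(); print(s["t"],s["joint_pos"].round(3),s["ee_pos"].round(4),s["contact_force"].round(2))
im=camera("wrist"); cv2.imwrite("pics/w1.png",im[:,:,::-1])
for n in ["cover_hinge","cover_edge","cover_mid"]: print(n,pin(n,"wrist"))
im=camera("scene"); cv2.imwrite("pics/s1.png",cv2.resize(im[60:260,200:400,::-1],None,fx=3,fy=3))
ex,ez=axes(); print("exp edge",(H+.145*(-np.cos(1.85)*ex+np.sin(1.85)*ez)).round(4))
print(row(pose(1.67,1.67,s=-.06)),row(pose(1.67,1.67)))
E
```

```text
4.3 [-0.051  0.62   0.543  0.017  2.073  0.152] [0.6775 0.0067 0.3136] [-1.41 -0.43  0.34]
cover_hinge [([0.6279, 0.017, 0.1102], 0.7)]
cover_edge [([0.5739, 0.0281, 0.0581], 0.73), ([0.6689, 0.0124, 0.2511], 0.62)]
cover_mid [([0.6397, 0.0142, 0.1634], 0.55)]
exp edge [0.6677 0.0088 0.2504]
[0.0, 1.0, 2.0, 0.003, -0.001, -0.0] [0.0, 0.0, 89.0, 0.003, -0.001, -0.0]
```

View pics/w1.png

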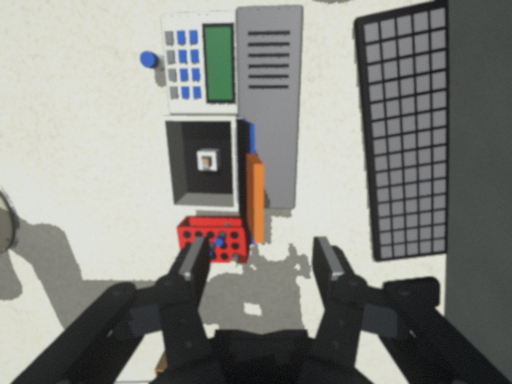

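View pics/s1.png

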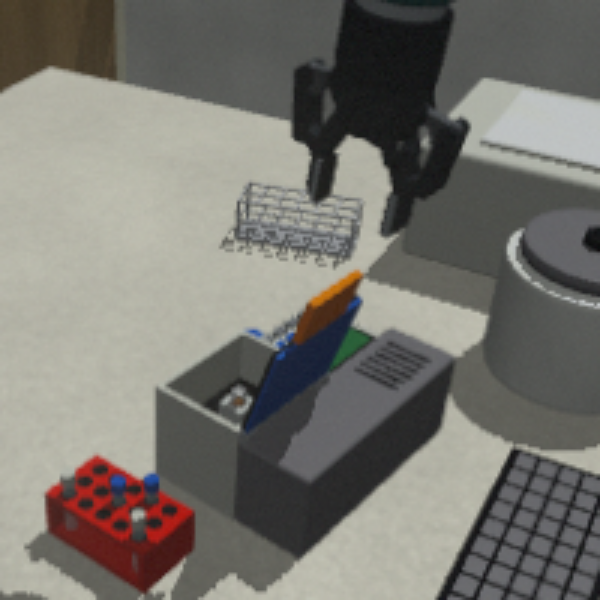

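Request:
play_rows(targets=[0,0,15,0,0,0,0.4,0,0,30,0,0,0,0.4,0,0,45,0,0,0,0.4,0,0,60,0,0,0,0.4,0,0,75,0,0,0,0.4,0,0,89,0,0,0,0.4,0,0,89,0,0,0,0.4,0,0,89,0,0,0,0.4])

```text
t: 5.55
ee_pos: [0.6693, 0.0081, 0.224]
ee_rot: [0.772, 0.634, -0.031, -0.038]
contact_force: [0.7, -0.8, 0.3]
opening: 0.0595
gripper_force: 0.0
```

```bash
python3 - <<'E'
from h import *
s=telemetry.get_state(); print(s["t"],s["ee_pos"].round(4),s["contact_force"].round(2),row(pose(1.67,1.67)))
for f in np.linspace(1.67,.95,19)[1:]: print([f.round(2)],row(pose(f,f)))
E
```

```text
5.55 [0.6693 0.0081 0.224 ] [ 0.72 -0.78  0.27] [0.0, -0.0, -1.0, 0.001, -0.001, -0.001]
[np.float64(1.63)] [0.0, -5.0, -3.0, -0.039, -0.001, -0.001]
[np.float64(1.59)] [0.0, -10.0, -3.0, -0.079, -0.001, -0.001]
[np.float64(1.55)] [0.0, -15.0, -4.0, -0.119, -0.001, -0.001]
[np.float64(1.51)] [0.0, -19.0, -5.0, -0.159, -0.0, -0.001]
[np.float64(1.47)] [0.0, -24.0, -5.0, -0.199, -0.0, -0.001]
[np.float64(1.43)] [0.0, -29.0, -5.0, -0.239, -0.0, -0.001]
[np.float64(1.39)] [0.0, -34.0, -5.0, -0.279, -0.0, -0.001]
[np.float64(1.35)] [0.0, -39.0, -5.0, -0.319, -0.0, -0.001]
[np.float64(1.31)] [0.0, -44.0, -4.0, -0.359, -0.0, -0.001]
[np.float64(1.27)] [0.0, -49.0, -4.0, -0.399, -0.0, -0.001]
[np.float64(1.23)] [0.0, -53.0, -3.0, -0.439, -0.0, -0.001]
[np.float64(1.19)] [0.0, -58.0, -2.0, -0.479, -0.0, -0.001]
[np.float64(1.15)] [0.0, -63.0, -1.0, -0.519, -0.0, -0.001]
[np.float64(1.11)] [0.0, -68.0, 1.0, -0.559, -0.0, -0.001]
[np.float64(1.07)] [0.0, -72.0, 2.0, -0.599, -0.0, -0.001]
[np.float64(1.03)] [0.0, -77.0, 4.0, -0.639, -0.0, -0.001]
[np.float64(0.99)] [0.0, -81.0, 6.0, -0.679, -0.0, -0.001]
[np.float64(0.95)] [0.0, -86.0, 8.0, -0.719, -0.0, -0.001]
```

Request:
play_rows(targets=[0,-5,-3,-0.04,0,0,0.4,0,-10,-3,-0.08,0,0,0.4,0,-15,-4,-0.12,0,0,0.4,0,-19,-5,-0.16,0,0,0.4,0,-24,-5,-0.2,0,0,0.4,0,-29,-5,-0.24,0,0,0.4,0,-34,-5,-0.28,0,0,0.4,0,-39,-5,-0.32,0,0,0.4,0,-44,-4,-0.36,0,0,0.4,0,-49,-4,-0.4,0,0,0.4,0,-53,-3,-0.44,0,0,0.4,0,-58,-2,-0.48,0,0,0.4,0,-63,-1,-0.52,0,0,0.4,0,-68,1,-0.56,0,0,0.4,0,-72,2,-0.6,0,0,0.4,0,-77,4,-0.64,0,0,0.4,0,-81,6,-0.68,0,0,0.4,0,-81,6,-0.68,0,0,0.4,0,-81,6,-0.68,0,0,0.4,0,-81,6,-0.68,0,0,0.4])

```text
t: 8.05
ee_pos: [0.59, 0.0237, 0.2257]
ee_rot: [0.741, 0.608, 0.182, 0.221]
contact_force: [-0.6, 0.1, -0.2]
opening: 0.0594
gripper_force: 0.0
```

```bash
python3 - <<'E'
from h import *
s=telemetry.get_state(); print(s["t"],s["ee_pos"].round(4),s["contact_force"].round(2),s["opening"],row(pose(.99,.99)))
a=camera("wrist"); b=camera("scene")
for c in ("scene","wrist"): print(pin("cover_edge",c),pin("cover_mid",c))
cv2.imwrite("pics/s2.png",cv2.resize(b[100:250,200:400,::-1],None,fx=4,fy=4))
for f in np.linspace(.99,.09,19)[1:]: print([f.round(2)],row(pose(f,max(f,.6))))
E
```

```text
8.05 [0.59   0.0237 0.2257] [-0.56  0.05 -0.17] 0.05942839499537201 [0.0, -0.0, -1.0, -0.0, 0.0, -0.001]
[([0.5509, 0.0367, 0.2329], 0.55), ([0.4994, -0.4573, 0.0011], 0.44)] [([0.6001, 0.0238, 0.1524], 0.7)]
[([0.5611, 0.0352, 0.2358], 0.65)] []
[np.float64(0.94)] [0.0, -5.0, -2.0, -0.051, 0.0, -0.001]
[np.float64(0.89)] [0.0, -11.0, -3.0, -0.101, 0.0, -0.001]
[np.float64(0.84)] [0.0, -17.0, -4.0, -0.151, 0.001, -0.001]
[np.float64(0.79)] [0.0, -24.0, -5.0, -0.201, 0.001, -0.001]
[np.float64(0.74)] [0.0, -30.0, -5.0, -0.251, 0.001, -0.001]
[np.float64(0.69)] [0.0, -36.0, -4.0, -0.301, 0.001, -0.001]
[np.float64(0.64)] [0.0, -42.0, -4.0, -0.351, 0.001, -0.001]
[np.float64(0.59)] [0.0, -48.0, -3.0, -0.391, 0.001, -0.001]
[np.float64(0.54)] [0.0, -55.0, 0.0, -0.391, 0.001, -0.001]
[np.float64(0.49)] [0.0, -61.0, 3.0, -0.391, 0.001, -0.001]
[np.float64(0.44)] [0.0, -67.0, 7.0, -0.391, 0.001, -0.001]
[np.float64(0.39)] [0.0, -73.0, 11.0, -0.391, 0.001, -0.001]
[np.float64(0.34)] [0.0, -79.0, 15.0, -0.391, 0.001, -0.001]
[np.float64(0.29)] [0.0, -85.0, 20.0, -0.391, 0.001, -0.001]
[np.float64(0.24)] [0.0, -90.0, 25.0, -0.391, 0.001, -0.001]
[np.float64(0.19)] [0.0, -95.0, 30.0, -0.391, 0.001, -0.001]
[np.float64(0.14)] [0.0, -100.0, 35.0, -0.391, 0.001, -0.001]
[np.float64(0.09)] [0.0, -105.0, 41.0, -0.391, 0.001, -0.001]
```

View pics/s2.png

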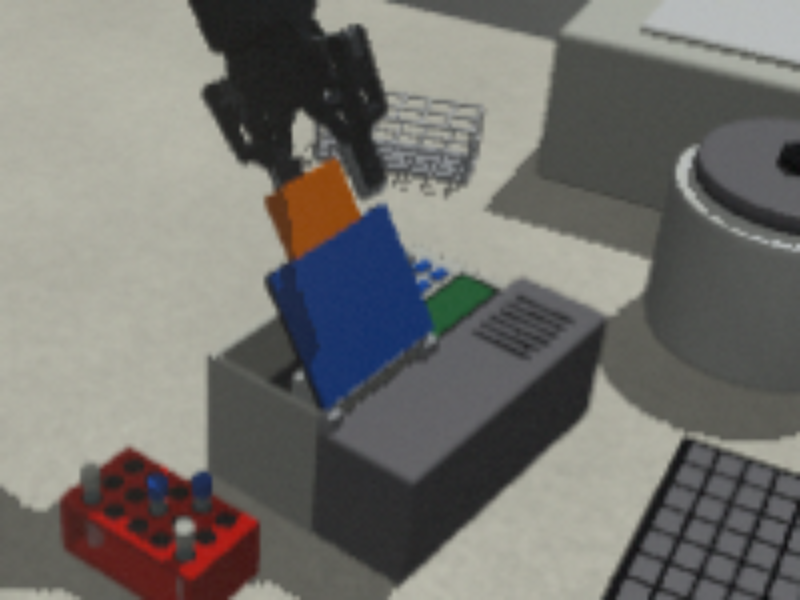

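Picture: the cover, at about 1 rad, rests on the front finger under the tab (around pixel 290,190). I'll lower it now.

Request:
play_rows(targets=[0,-5,-2,-0.05,0,0,0.4,0,-11,-3,-0.1,0,0,0.4,0,-17,-4,-0.15,0,0,0.4,0,-24,-5,-0.2,0,0,0.4,0,-30,-5,-0.25,0,0,0.4,0,-36,-4,-0.3,0,0,0.4,0,-42,-4,-0.35,0,0,0.4,0,-48,-3,-0.39,0,0,0.4,0,-55,0,-0.39,0,0,0.4,0,-61,3,-0.39,0,0,0.4,0,-67,7,-0.39,0,0,0.4,0,-73,11,-0.39,0,0,0.4,0,-79,15,-0.39,0,0,0.4,0,-85,20,-0.39,0,0,0.4,0,-90,25,-0.39,0,0,0.4,0,-95,30,-0.39,0,0,0.4,0,-95,30,-0.39,0,0,0.4,0,-95,30,-0.39,0,0,0.4])

```text
t: 10.6
ee_pos: [0.5279, 0.0361, 0.1481]
ee_rot: [0.684, 0.561, 0.296, 0.36]
contact_force: [-0.4, -0.4, -0.2]
opening: 0.0596
gripper_force: 0.4
```

```bash
python3 - <<'E'
from h import *
s=telemetry.get_state(); print(s["t"],s["joint_pos"].round(3),s["ee_pos"].round(4),s["contact_force"].round(2),row(pose(.19,.6)))
b=camera("scene"); print(pin("cover_edge","scene"))
cv2.imwrite("pics/s3.png",cv2.resize(b[100:250,200:400,::-1],None,fx=4,fy=4))
for f in (.17,.15,.13,.11,.09,.07,.05,.03,.01,-.01,-.03,-.05): print([f],row(pose(f,.6)))
print(row(pose(-.05,.6,dx=-.03)),row(pose(-.05,.7,dx=-.06)),row(pose(-.05,.9,dx=-.1,dz=.08)))
E
```

```text
10.6 [ 0.145 -0.431  2.24  -0.647  0.475  0.789] [0.5279 0.0361 0.1481] [-0.41 -0.43 -0.19] [0.0, -1.0, -0.0, -0.0, 0.001, -0.001]
[([0.4887, 0.0453, 0.142], 0.65), ([0.6498, -0.4509, -0.0022], 0.48)]
[0.17] [0.0, -3.0, 1.0, 0.0, 0.001, -0.001]
[0.15] [0.0, -6.0, 2.0, 0.0, 0.001, -0.001]
[0.13] [0.0, -9.0, 3.0, 0.0, 0.001, -0.001]
[0.11] [0.0, -11.0, 5.0, 0.0, 0.001, -0.001]
[0.09] [0.0, -14.0, 6.0, 0.0, 0.001, -0.001]
[0.07] [0.0, -16.0, 8.0, 0.0, 0.001, -0.001]
[0.05] [0.0, -19.0, 9.0, 0.0, 0.001, -0.001]
[0.03] [0.0, -21.0, 11.0, 0.0, 0.001, -0.001]
[0.01] [0.0, -24.0, 12.0, 0.0, 0.001, -0.001]
[-0.01] [0.0, -26.0, 14.0, 0.0, 0.001, -0.001]
[-0.03] [0.0, -28.0, 15.0, 0.0, 0.001, -0.001]
[-0.05] [0.0, -31.0, 17.0, 0.0, 0.001, -0.001]
[0.0, -48.0, -8.0, 0.0, 0.001, -0.001] [0.0, -67.0, -29.0, 0.1, 0.001, -0.001] [0.0, -30.0, -103.0, 0.3, 0.0, -0.001]
```

View pics/s3.png

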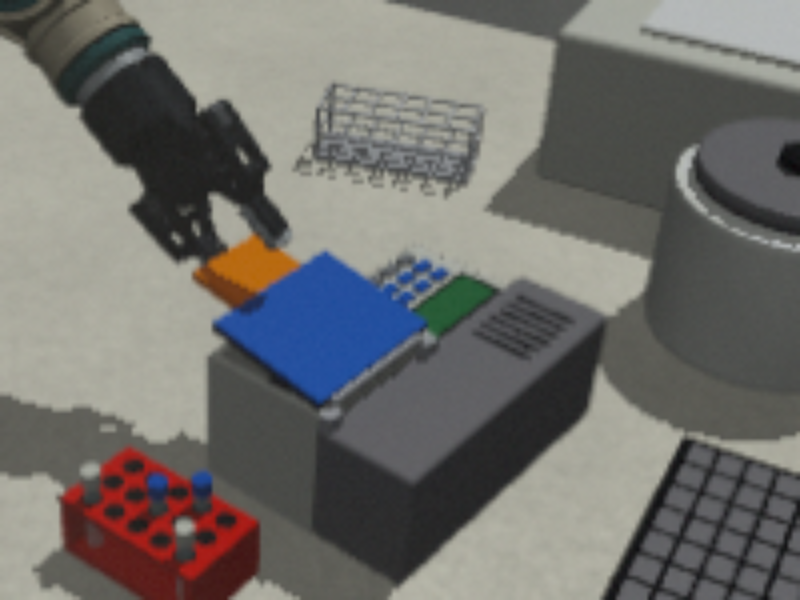

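The cover is at about 0.2 rad, its orange tab (245,270) on the lower finger. I'll lower the rest and back out.

Request:
play_rows(targets=[0,-3,1,0,0,0,0.4,0,-6,2,0,0,0,0.4,0,-9,3,0,0,0,0.4,0,-11,5,0,0,0,0.4,0,-14,6,0,0,0,0.4,0,-16,8,0,0,0,0.4,0,-19,9,0,0,0,0.4,0,-21,11,0,0,0,0.4,0,-24,12,0,0,0,0.4,0,-26,14,0,0,0,0.4,0,-28,15,0,0,0,0.4,0,-31,17,0,0,0,0.4,0,-31,17,0,0,0,0.4,0,-31,17,0,0,0,0.4])

```text
t: 12.45
ee_pos: [0.5244, 0.0369, 0.1128]
ee_rot: [0.684, 0.561, 0.296, 0.36]
contact_force: [-0.1, 0.3, 0.5]
opening: 0.0595
gripper_force: 0.0
```

```bash
python3 - <<'E'
from h import *
s=telemetry.get_state(); print(s["t"],s["joint_pos"].round(3),s["ee_pos"].round(4),s["contact_force"].round(2),s["gripper_force"])
b=camera("scene"); print(pin("cover_edge","scene"))
for k in ((-.03,.6,0),(-.06,.7,0),(-.09,.8,.03),(-.12,1,.1)): print(row(pose(-.05,k[1],dx=k[0],dz=k[2])))
E
```

```text
12.45 [ 0.149 -0.367  2.275 -0.79   0.403  0.949] [0.5244 0.0369 0.1128] [-0.11  0.33  0.52] 0.0
[]
[0.0, -16.0, -25.0, -0.0, 0.001, -0.001]
[0.0, -36.0, -46.0, 0.1, 0.001, -0.001]
[0.0, -32.0, -86.0, 0.2, 0.001, -0.001]
[0.0, 2.0, -146.0, 0.4, 0.0, -0.001]
```

Request:
play_rows(targets=[0,-2,-5,0,0,0,0.4,0,-4,-10,0,0,0,0.4,0,-5,-16,0.02,0,0,0.4,0,-6,-22,0.04,0,0,0.4,0,-7,-28,0.07,0,0,0.4,0,-8,-35,0.1,0,0,0.4,0,-8,-43,0.12,0,0,0.4,0,-8,-52,0.15,0,0,0.4,0,-8,-62,0.2,0,0,0.4,0,-6,-74,0.25,0,0,0.4,0,-5,-90,0.3,0,0,0.4,0,0,-110,0.35,0,0,0.4,0,0,-130,0.4,0,0,0.4,0,0,-130,0.4,0,0,0.4,0,0,-130,0.4,0,0,0.4])

```text
t: 14.42
ee_pos: [0.419, 0.0577, 0.1854]
ee_rot: [0.742, 0.609, 0.179, 0.217]
contact_force: [-0.0, -0.3, -0.7]
opening: 0.0597
gripper_force: 0.0
```

```bash
python3 - <<'E'
from h import *
s=telemetry.get_state(); print(s["t"],s["joint_pos"].round(3),s["ee_pos"].round(4),s["contact_force"].round(2))
b=camera("scene"); print(pin("cover_edge","scene"))
ex,ez=axes(); print(H-.145*ex)
cv2.imwrite("pics/s4.png",cv2.resize(b[100:250,200:400,::-1],None,fx=4,fy=4))
E
```

```text
14.425 [ 0.181 -0.681  2.158 -0.221  1.136  0.416] [0.419  0.0577 0.1854] [-0.   -0.29 -0.72]
[([0.6525, -0.4519, -0.0048], 0.72), ([0.4835, 0.0438, 0.113], 0.71)]
[0.48624809 0.04459615 0.111     ]
```

View pics/s4.png

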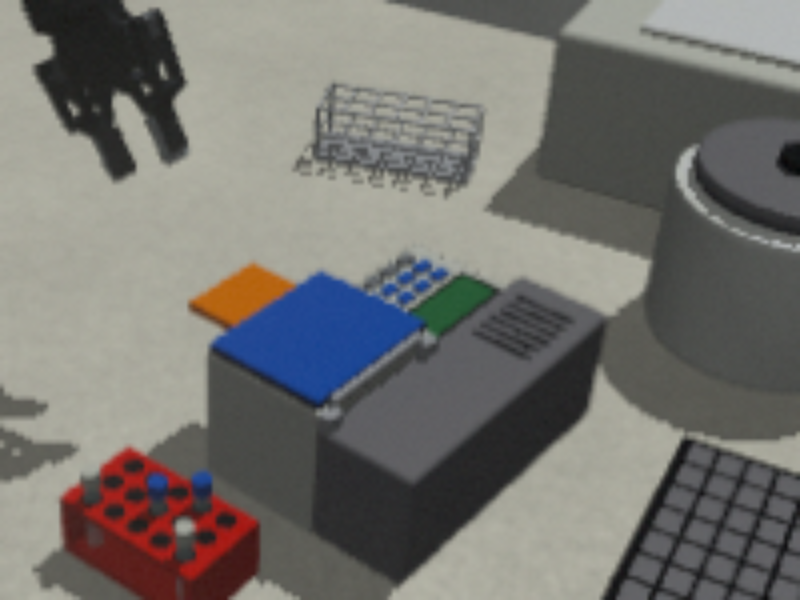

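The cover is shut and level (tab at 245,295), and the gripper is clear of it (120,170).

```bash
python3 -c "
from h import *
print(workorder.sign_off())"
```

```text
the job is handed in; nothing more can be done
None
```

I tipped the cover forward, caught it under the tab at about 1 rad, and lowered it on the finger until it was shut. The arm is clear and the job is handed in; no verdict came back.

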